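# Hang a can shelf on its display stand and load it

## Robot

A 6-joint arm with a two-finger parallel gripper is mounted at the origin on the work surface. World frame = base frame: x ahead of the robot, y to its left, z up, the work surface at z = 0. Lengths are in m, angles in rad, forces in N, time in s.
With the tool pointing down it reaches from about 0.25 to 0.85 m from the base axis. Payload 12.5 kg.
Tool frame: the origin (TCP) lies between the finger pads; the fingertips stand 14 mm ahead of it and the grasp point (between the pads) lies 5 mm behind it (env.finger_overhang is the distance from the TCP to the fingertips, in m); z points along the fingers, y is the line along which they close (so a half turn about z gives the same grasp; the last joint's range is limited). The gripper opens to 93 mm and grips with 3 to 60 N. Pads are 15 mm wide; open, the fingers measure 128 mm over their backs; the gripper's body (75 mm by 188 mm) begins 65 mm behind the grasp point.
Start: joints at [-1.315, 0.351, 1.652, -0, 1.139, -0.085], TCP at [0.184, -0.518, 0.233] pointing down, gripper open.
Joint ranges: [-2.75, 2.75], [-0.79, 2.1], [0.01, 2.65], [-1.57, 4.71], [0.07, 3.14], [-2.87, 2.87]. Speed limits (rad/s): [2.22, 2.22, 2.79, 3.14, 3.14, 3.14].

## Interface

Orientations are given as a unit quaternion [x, y, z, w].
In Python, from plant import env gives the robot as it stands.
- The arm moves only by the tool play_rows, never from a script. Its argument "commands" is a list that holds one entry, the list of rows, each a list of 6 numbers: the shift along the world's x, y, z in units of 50 mm (1.0 is 50 mm), then the turn, a rotation vector about the world's x, y, z in units of 5 degrees (1.0 is 5 degrees). In form: [[[x, y, z, ax, ay, az], ...]]. A call has 1 to 20 rows; each row shifts and turns the commanded pose from where the row before left it; what a row does not reach is not made up. A row lasts 1/8 s, in which the tool goes at most 62.5 mm and 10.7 degrees, less where a joint would pass 70% of its speed; a pose out of reach is approached as far as the arm can. A call with a number of a shift or a turn outside -1 to 1 is refused whole. A call with a gripper value outside its range is refused whole. "jaw" is the closure, from 0 (fully open) to 1 (shut), set as the call begins (left out, the last holds). The fingers move at their own pace and stop on an object; the grip force is fixed at half the most. Time passes only in rows, so rows that do not move let the fingers close. It gives the time, the measured TCP pose, the force, the opening and the grip force at its end, in the units of the state.
- env.state(): the state, without advancing time (a new reading comes with each control period).
- env.read_camera(name): name is "side" or "top"; returns a dict with "color" (384x512x3 uint8, blue, green, red), "depth" (384x512 float32, m along the optical axis (not along the pixel's ray), 0 where there is no reading), "fx", "fy", "cx", "cy" (pixels), "rvec" (rotation vector, rad) and "tvec" (3), from world to camera coordinates, as OpenCV has them. Camera axes: x right, y down, z forward; pixel columns grow to the right and rows downward; lengths in m; the calibration is good to about 2 mm. A picture is of the moment at which its call begins.
- env.job_done(): hands the job in; it is judged then, once.
The state is a dict: "time_s": time; "joints": joint angles; "joint_vel": joint speeds; "joint_efforts": joint torques, N m; "position": TCP position; "tcp_rot": TCP orientation; "contact_force": force on the tool from outside, world axes, zero at the start; "torque": the same for the moment, N m; "width": opening from 0.0 (shut) to 1.0 (fully open); "grasp_force": force on a finger pad.
Only numpy, scipy, OpenCV 4.12 (cv2) and the standard library are available. Lean on these libraries where they do the work, as an engineer would, in place of code of your own. Each camera call takes 0.05 s, during which the arm holds its last target. There are 200 camera calls.

## Task

Hang the white two-bay shelf on the grey display stand: hook its two steel claws into the slots of the uprights and press it straight down until it is fully home and the red spring catch has snapped out over its bottom bar. Then stand the orange spray can upright in either bay of the hung shelf, setting it down gently rather than dropping it. Leave the yellow can, the purple can and the roll of tape where they are.

Things in the scene. Friction and masses are not known exactly. Their poses are not given: they have to be found in the camera images.
- stand: Fixed grey steel stand: two uprights 195 mm high, 34 mm wide, centred at y = -65 and +65 mm, joined by a cross bar (z = 86 to 112 mm). Origin on the table midway between them, in the plane of their front faces; x points backwards through them, z up. Front plates are 5 mm thick (x = 0 to 5), open behind. Base plate 10 mm thick, 200 mm wide, reaching 90 mm in front of the faces.
- slot_a (a point): Centre of the slot in the upright at +y, in the front face, 154 mm above the table. The slot is 14 mm wide and 44 mm high (132 to 176 mm above the table).
- slot_b (a point): The same slot in the upright at -y.
- seat (a point): Point on the stand, in the plane of the front faces, midway between the uprights, 80 mm above the table: where the shelf's origin lies when it is fully home, axes parallel to the stand's (equal yaw). To hook: hold the shelf 20 to 31 mm (best 26) above home, move it in stand +x until its back plate is about 1 mm from the faces, then press down.
- catch (a joint): Red spring catch, 24 mm wide, mid cross bar; slides to stand +x. 0 = out, 0.010 m = pushed in (8 N at 0, 13 N at 5 mm). Out, its nose stands 5 mm before the faces: flat underside 92 mm above the table, ramp above to 103. The shelf's bar coming down pushes it in (about 8 to 15 N down, its weight included); within 2 mm of home it snaps out over the bar.
- shelf: Loose white shelf, 0.28 to 0.44 kg, starts flat on the table, upright. Origin at the underside, mid width, rear face of the back plate; x points backwards (to the stand when hung), z up. Floor 90 mm deep (x = -90 to 0), 170 wide, 5 thick; lips to z = 18. Back plate 5 thick, to z = 70, with a window 60 wide from z = 10 to 50; below it the bottom bar.
- fin (a point): Grip point on the shelf's blue fin, its handle between the bays: x = -45, y = 0, z = 50 mm in the shelf's frame. The fin is 12 mm thick (y = -6 to 6), spans x = -75 to -14 mm and z = 5 to 70 mm.
- claw_a (a point): Lower end of the shelf's steel claw at y = +65 mm: x = 14, z = 34 mm in its frame. Claws are 6 mm thick: a neck (z = 52 to 64 mm) juts back from the back plate, a tip hangs from it to z = 33, reaching back to x = 18. The gap between plate and tip, 10 mm wide below and 6.5 at the neck, takes the upright's front plate.
- claw_b (a point): The same for the claw at y = -65 mm.
- bay_a (a point): Centre of the floor of the shelf's bay on its +y side: x = -45, y = 43.5, z = 5 mm in the shelf's frame. The bay is 75 mm wide and 81 mm deep inside. Hung, the shelf droops about 2 degrees to the front.
- bay_b (a point): The same for the bay on its -y side (y = -43.5 mm).
- orange_can: Loose spray can with an orange label and shoulder, 53 mm across and 150 mm high, 0.14 to 0.28 kg; black cap 38 mm across at z = 114 to 150 mm, by which it can be taken from above. Origin at the centre of its underside, z up.
- yellow_can: Bystander: the same spray can in yellow. Origin at the centre of its underside.
- purple_can: Bystander: the same spray can in purple. Origin at the centre of its underside.
- tape: Bystander: roll of beige tape lying flat, 100 mm across, 25 mm high. Origin at the centre of its underside.
Things that resemble listed ones, but are neither listed nor needed, are in the scene too. What is meant by the shelf is not green, and is the larger of those in its own colour. What is shaped like the orange_can but green is not meant.

How it is judged:
By the outcome, as a careful person would: the job done as asked, in the order asked, and still so for the second after the job is handed in, with the robot touching nothing.
It also fails if it takes over 64 s, if anything falls off the work surface, if the arm or the gripper's body presses on something with over 40 N, if the wrist force passes 120 N, or if a joint passes its speed limit or range.

## Working session

There is one attempt and no reset: what is moved stays moved. The work goes in short steps, Python scripts to look and compute and a tool call to move; the robot and the scene stay as the last step left them, time stands still between calls to the robot, and variables do not carry over. Pictures are saved under pics/ and viewed, at most 10 in all, crops included, and the job is handed in when it is done.

Besides the shell and the picture viewer there is one more tool, called after "Call:" in YAML: its name, and indented under it one key for each argument. play_rows: Moves the arm, as the interface text tells. Its arguments: {"type":"object","properties":{"commands":{"type":"array","items":{"type":"array","items":{"type":"array","items":{"type":"number","minimum":-1,"maximum":1}}}},"jaw":{"type":"number"}},"required":["commands"]}

```bash
mkdir -p pics; cat > h.py <<'E'
import numpy as np, cv2
from plant import env
def cam(n):
    c=env.read_camera(n); c["R"]=cv2.Rodrigues(np.array(c["rvec"],float))[0]; c["t"]=np.array(c["tvec"],float).ravel(); return c
def cloud(c):
    d=c["depth"]; v,u=np.mgrid[:d.shape[0],:d.shape[1]]
    p=np.stack([(u-c["cx"])/c["fx"]*d,(v-c["cy"])/c["fy"]*d,d],-1)
    w=(p-c["t"])@c["R"]; w[d==0]=np.nan; return w
E
python3 - <<'E'
from h import *
for n in("side","top"):
    c=cam(n); cv2.imwrite(f"pics/{n}0.png",c["color"]); np.savez(f"{n}0.npz",w=cloud(c),color=c["color"]); print(n,-c["R"].T@c["t"],c["R"][2])
print(env.state(),env.finger_overhang)
E
```

```text
side [0.02529274 0.72630682 1.00454519] [ 0.40867044 -0.56703749 -0.71516219]
top [0.36137737 0.01989641 1.23928468] [ 0.14278545  0.00561705 -0.98973772]
{'time_s': 0.1, 'joints': array([-1.31458574e+00,  3.51155183e-01,  1.65235349e+00, -1.03554379e-05,
        1.13907836e+00, -8.45716327e-02]), 'joint_vel': array([ 1.73480284e-04, -2.75462539e-04, -4.37166622e-03, -3.38373003e-06,
       -6.87499071e-04, -8.25793827e-04]), 'joint_efforts': array([ 1.54628771e-03, -4.98028994e+01, -2.85704899e+01,  7.00591039e-02,
        2.39510142e-02, -6.69779274e-05]), 'position': array([ 0.18378679, -0.51807942,  0.23217264]), 'tcp_rot': array([ 9.85518033e-01,  1.69569922e-01, -4.73004802e-05, -4.94956980e-04]), 'contact_force': array([ 0.58966744, -0.05792489,  0.66413635]), 'torque': array([0.00083944, 0.00592065, 0.02849461]), 'grasp_force': 0.0, 'width': 0.9979545382229962} 0.014
```

View pics/side0.png

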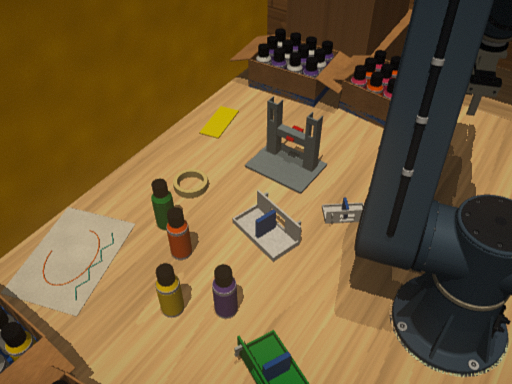

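View pics/top0.png

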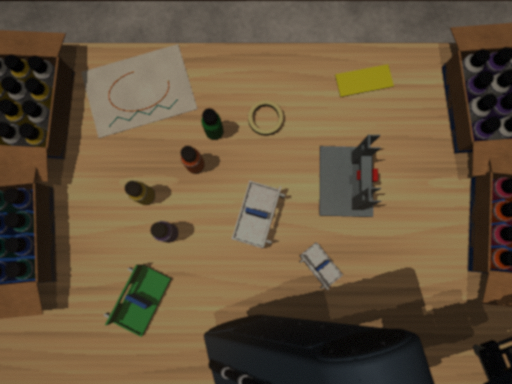

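The white shelves are at top (260,214) and (321,265), and the green one is at (140,300). The one at (260,214) is the larger white one, so it is the target. The orange-red can is at top (192,158) / side (178,235), with the green can at (212,123), yellow at (138,191) and purple at (163,231). The stand is at (350,180) and its front faces image left (+y).

```bash
python3 - <<'E'
from h import *
S=np.load("side0.npz");T=np.load("top0.npz")
a=cv2.resize(S["color"][170:320,140:310],None,fx=2.9,fy=2.9,interpolation=cv2.INTER_CUBIC)
b=cv2.resize(T["color"][90:320,90:400],None,fx=1.9,fy=1.9,interpolation=cv2.INTER_CUBIC)[:435]
h=min(len(a),len(b)); a=a[:h,:]; b=b[:h]
o=np.hstack([a,b]); o=cv2.resize(o,None,fx=790/o.shape[1],fy=790/o.shape[1]); cv2.imwrite("pics/crop.png",o)
def pts(N,box,zl):
    u0,v0,u1,v1=box; w=N["w"][v0:v1,u0:u1].reshape(-1,3); c=N["color"][v0:v1,u0:u1].reshape(-1,3).astype(int)
    m=(w[:,2]>zl[0])&(w[:,2]<zl[1]); return w[m],c[m]
def rect(n,w):
    if len(w)<5: print(n,len(w)); return
    r=cv2.minAreaRect((w[:,:2]*1000).astype(np.float32)); print(n,len(w),np.round(r[0],1),np.round(r[1],1),round(r[2],2),"med",np.round(np.median(w,0)*1000,1))
for nm,N,bs,bst in(("top",T,(222,170,300,260),(310,120,390,225)),("side",S,(222,180,310,265),(240,90,335,195))):
    print(nm)
    w,c=pts(N,bs,(.004,.09)); rect("shelf all",w)
    bl=(c[:,0]>c[:,2]+40); rect("fin",w[bl]); rect("fintop",w[bl&(w[:,2]>.064)])
    rect("plate z>.055",w[~bl&(w[:,2]>.055)]); rect("floor z<.02",w[w[:,2]<.02])
    w,c=pts(N,bst,(.006,.014)); rect("base",w)
    w,c=pts(N,bst,(.187,.2)); rect("uptop",w)
    w,c=pts(N,bst,(.12,.19)); rect("uprights",w)
    for n,bx in((("orange",(176,140,208,178)),("yellow",(120,175,158,208)),("purple",(148,217,182,245)),("green",(198,102,226,142))) if nm=="top" else (("orange",(160,200,196,262)),("yellow",(150,258,190,320)),("purple",(208,260,242,322)),("green",(148,175,175,232)))):
        w,c=pts(N,bx,(.143,.16)); rect(n+" cap",w)
    w,c=pts(N,(240,95,292,140) if nm=="top" else (165,160,215,205),(.015,.03)); rect("tape",w)
E
```

```text
top
shelf all 1764 [485.7   2.2] [250.  217.6] 0.21 med [484.6  15.4   6.9]
fin 45 [484.1  15.7] [50.2  6.4] 74.96 med [484.3  15.7  71. ]
fintop 45 [484.1  15.7] [50.2  6.4] 74.96 med [484.3  15.7  71. ]
plate z>.055 220 [473.4 -23.4] [113.3 127.7] 32.22 med [483.9 -13.4  69. ]
floor z<.02 1433 [485.7   2.2] [250.  217.6] 0.21 med [487.7  20.8   6.2]
base 2448 [ 614.4 -250.2] [278.6 218.4] 1.81 med [ 573.4 -214.7   10.1]
uptop 167 [ 580.5 -266. ] [ 31.  164.9] 88.93 med [ 628.4 -257.2  194.7]
uprights 363 [ 580.6 -266.1] [ 31.8 165. ] 88.67 med [ 628.5 -255.5  156.9]
orange cap 177 [627.9 190.9] [36.8 35.9] 46.59 med [627.1 190.2 149.5]
yellow cap 183 [537.2 327.7] [35.9 35.1] 22.37 med [537.1 327.2 150.1]
purple cap 187 [433.1 259.9] [34.8 35.5] 0.64 med [432.9 259.6 149.6]
green cap 170 [725.2 139. ] [34.8 35.9] 2.44 med [724.9 138.7 149.7]
tape 444 [761.5  -9.2] [97.4 98.2] 88.28 med [762.6  -9.4  24.7]
side
shelf all 2436 [514.1 -24.6] [233.2 310.2] 28.91 med [481.5   1.1  13.7]
fin 63 [485.1  18.1] [59.2 10.4] 75.32 med [484.2  17.8  69.3]
fintop 63 [485.1  18.1] [59.2 10.4] 75.32 med [484.2  17.8  69.3]
plate z>.055 377 [472.3 -21.7] [131.2 113.6] 23.31 med [476.9 -13.   64.6]
floor z<.02 1512 [514.1 -24.6] [233.2 310.2] 28.91 med [485.   13.3   7.6]
base 1892 [ 652.7 -351.3] [296.9 512.6] 33.14 med [ 581.6 -224.5    9.6]
uptop 135 [ 579.2 -263.6] [ 35.3 167.3] 89.73 med [ 531.1 -255.4  192.5]
uprights 630 [ 579.4 -265.3] [ 38.9 169.3] 88.93 med [ 578.9 -254.4  153.7]
orange cap 168 [626. 192.] [35.4 39. ] 40.79 med [625.  193.3 148.6]
yellow cap 221 [536.1 328.9] [35.7 37.6] 70.66 med [534.3 330.2 149.1]
purple cap 229 [432.  261.5] [37.5 35.9] 75.66 med [430.2 262.6 148.8]
green cap 230 [679.2 170. ] [ 36.3 146.4] 55.87 med [713.1 149.6 148.7]
tape 400 [761.6  -8.5] [ 98.  102.3] 38.89 med [757.4  -4.8  23.2]
```

View pics/crop.png

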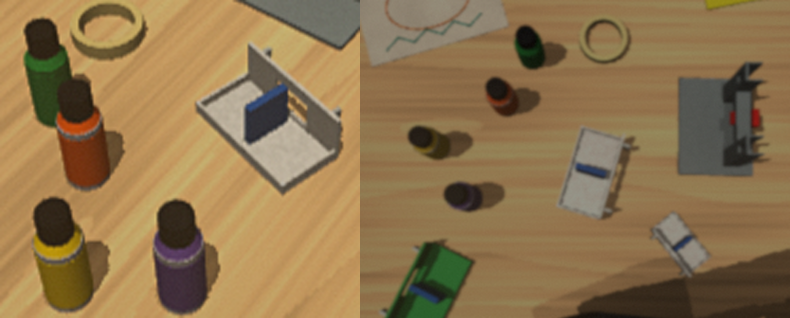

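The crop confirms the large white shelf with the blue fin, and the orange can between the green and yellow ones. Next I'll fit the shelf and stand axes more exactly.

```bash
cat >> h.py <<'E'
def stand_fit(w,col=None):
    # face line through upright points: local x->-y.  returns centre(x,y) mm, yaw deg
    p=w.reshape(-1,3)*1000; p=p[np.isfinite(p).all(1)]
    m=(abs(p[:,0]-580)<100)&(p[:,1]>-300)&(p[:,1]<-230)&(p[:,2]>115)&(p[:,2]<198); p=p[m]
    xs=[];ys=[]
    for c in (515,580+65):
        for b in np.arange(c-16,c+17,3):
            q=p[(abs(p[:,0]-b)<1.5)]
            if len(q)>4: xs.append(b); ys.append(np.percentile(q[:,1],90))
    xs=np.array(xs);ys=np.array(ys)
    k=np.ones(len(xs),bool)
    for _ in range(4):
        f=np.polyfit(xs[k],ys[k],1); r=ys-np.polyval(f,xs); k=abs(r)<max(1.5,1.5*np.std(r[k]))
    g=[p[(p[:,0]<580)],p[p[:,0]>580]]
    lim=[(np.percentile(q[:,0],1),np.percentile(q[:,0],99)) for q in g]
    cx=np.mean(lim)
    return cx,np.polyval(f,cx),np.degrees(np.arctan(f[0])),lim,np.round(np.std(r[k]),2),k.sum()
def shelf_fit(c,w,box):
    # fin by blue colour, restricted to given world xyz box (mm): fin midpoint, direction
    p=w*1000; k=c.astype(int); m=(k[...,0]>k[...,2]+30)&(p[...,0]>box[0])&(p[...,0]<box[1])&(p[...,1]>box[2])&(p[...,1]<box[3])&(p[...,2]>box[4])&(p[...,2]<box[5])
    return p[m]
E
python3 - <<'E'
from h import *
for n in("top","side"):
    N=np.load(n+"0.npz"); w=N["w"]; print(n,"stand",stand_fit(w))
    p=w.reshape(-1,3)*1000; p=p[np.isfinite(p).all(1)]
    # shelf frame guess
    o=np.array([484.5,17]); a=np.radians(-104.9); X=np.array([np.cos(a),np.sin(a)]); Y=np.array([-X[1],X[0]])
    q=np.c_[(p[:,:2]-o)@X-44.5,(p[:,:2]-o)@Y,p[:,2]]
    b=q[(abs(q[:,0]+3)<9)&(abs(q[:,1])<84)&(q[:,2]>62)&(q[:,2]<75)]
    f=np.polyfit(b[:,1],b[:,0],1); print("plate top x mid",np.polyval(f,0),"yaw err",np.degrees(np.arctan(f[0])),len(b), "y range",np.percentile(b[:,1],[1,99]), np.percentile(b[:,0],[3,97]),np.median(b[:,2]))
    b=q[(q[:,0]<-80)&(q[:,0]>-100)&(abs(q[:,1])<80)&(q[:,2]>13)&(q[:,2]<21)]
    if len(b)>5: f=np.polyfit(b[:,1],b[:,0],1); print("front lip x",np.polyval(f,0),np.degrees(np.arctan(f[0])),len(b),np.percentile(b[:,0],[3,97]))
    b=q[(abs(q[:,0]+45)<38)&(abs(q[:,1])<12)&(q[:,2]>64)&(q[:,2]<75)]
    f=np.polyfit(b[:,0],b[:,1],1); print("fin y",np.polyval(f,-45),-np.degrees(np.arctan(f[0])),"x",np.percentile(b[:,0],[1,99]),len(b))
E
```

```text
top stand (np.float64(580.1260114501188), np.float64(-250.9321281855507), np.float64(-1.2177968163943453), [(np.float64(498.0299798614152), np.float64(570.9259519702962)), (np.float64(589.0592905391903), np.float64(662.4888234295734))], np.float64(0.3), np.int64(20))
plate top x mid -2.7667698308007416 yaw err 1.244684558941098 128 y range [-81.80118204  82.93193235] [-6.89080556  2.31010072] 69.34689666772466
front lip x -88.37799051123635 1.2787879402653382 83 [-91.73847118 -84.63482998]
fin y 0.7248829010361261 1.8053512092417277 x [-74.16700904 -15.52883957] 106
side stand (np.float64(572.3677471694841), np.float64(-249.20787538829208), np.float64(-1.5710212255611102), [(np.float64(495.55276693078946), np.float64(534.3568174898659)), (np.float64(597.4307507588436), np.float64(662.1306534984376))], np.float64(0.63), np.int64(19))
plate top x mid -3.768246589250359 yaw err 1.4289444831263858 175 y range [-81.37770034  80.77985445] [-7.89217401  1.36005215] 68.12471583177214
front lip x -88.82679470399331 1.4310840253024801 120 [-92.96475156 -85.07240551]
fin y -1.337294068104104 2.269826415412162 x [-75.43927621 -15.23447302] 103
```

Call:
play_rows:
  commands:
    - [[0.5,0.89,0,0,0,1],[0.5,0.89,0,0,0,1],[0.5,0.89,0,0,0,1],[0.5,0.89,0,0,0,1],[0.5,0.89,0,0,0,1],[0.5,0.89,0,0,0,1],[0.5,0.89,0,0,0,1],[0.5,0.89,0,0,0,1],[0.5,0.89,0,0,0,1],[0.5,0.89,0,0,0,1],[0.5,0.89,0,0,0,1],[0.5,0.89,0,0,0,0.1],[0,0,0,0,0,0],[0,0,0,0,0,0]]
  jaw: 0

```text
time_s: 1.85
position: [0.4834, 0.0154, 0.2323]
tcp_rot: [0.793, 0.609, -0.0, -0.0]
contact_force: [-0.6, 0.3, 0.6]
width: 0.996
grasp_force: 0.0
```

Call:
play_rows:
  commands:
    - [[0.02,0.03,-0.5,0,0,-0.26],[0,0,-0.8,0,0,0],[0,0,-0.8,0,0,0],[0,0,-0.8,0,0,0],[0,0,-0.5,0,0,0],[0,0,-0.34,0,0,0],[0,0,0,0,0,0],[0,0,0,0,0,0]]

```text
time_s: 2.85
position: [0.4851, 0.0165, 0.0464]
tcp_rot: [0.8, 0.6, 0.0, 0.0]
contact_force: [-0.6, 0.3, -0.5]
width: 1.002
grasp_force: 0.0
```

Call:
play_rows:
  commands:
    - [[0,0,0,0,0,0],[0,0,0,0,0,0],[0,0,0,0,0,0],[0,0,0,0,0,0],[0,0,0,0,0,0],[0,0,0,0,0,0],[0,0,0,0,0,0],[0,0,0,0,0,0]]
  jaw: 1

```text
time_s: 3.85
position: [0.4849, 0.0172, 0.0456]
tcp_rot: [0.8, 0.6, -0.0, -0.0]
contact_force: [0.0, 0.3, -0.4]
width: 0.188
grasp_force: 0.0
```

Call:
play_rows:
  commands:
    - [[0,0,0,0,0,0],[0,0,0,0,0,0],[0,0,0,0,0,0],[0,0,0,0,0,0]]

```text
time_s: 4.35
position: [0.4849, 0.0171, 0.0457]
tcp_rot: [0.8, 0.6, 0.0, 0.0]
contact_force: [1.1, 0.2, -1.8]
width: 0.129
grasp_force: 30.0
```

Call:
play_rows:
  commands:
    - [[0,0,0.3,0,0,0],[0,0,0.6,0,0,0],[0,0,0.8,0,0,0],[0,0,0.8,0,0,0],[0,0,0.5,0,0,0],[0,0,0.2,0,0,0],[0,0,0,0,0,0],[0,0,0,0,0,0]]

```text
time_s: 5.35
position: [0.4843, 0.0172, 0.2046]
tcp_rot: [0.8, 0.6, -0.001, -0.001]
contact_force: [-1.1, 0.3, -4.4]
width: 0.126
grasp_force: 30.0
```

Call:
play_rows:
  commands:
    - [[0.3,-0.4,0,0,0,0.5],[0.35,-0.6,0,0,0,0.5],[0.35,-0.6,0,0,0,0.5],[0.35,-0.6,-0.2,0,0,0.5],[0.35,-0.6,-0.3,0,0,0.5],[0.264,-0.444,-0.3,0,0,0.48],[0,0,-0.26,0,0,0],[0,0,0,0,0,0],[0,0,0,0,0,0],[0,0,0,0,0,0]]

```text
time_s: 6.6
position: [0.5832, -0.1446, 0.1533]
tcp_rot: [0.715, 0.699, 0.0, 0.0]
contact_force: [1.5, -0.6, -3.8]
width: 0.126
grasp_force: 30.0
```

```bash
python3 - <<'E'
from h import *
s=env.state(); P=s["position"]*1000; print(P,s["tcp_rot"],s["contact_force"],s["torque"])
for n in("top","side"):
    c=cam(n); w=cloud(c); np.savez(n+"1.npz",w=w,color=c["color"]); cv2.imwrite(f"pics/{n}1.png",cv2.resize(c["color"][90:240,230:430],None,fx=4,fy=4) if n=="top" else cv2.resize(c["color"][70:220,200:400],None,fx=4,fy=4))
    print(n,"stand",stand_fit(w))
    p=w.reshape(-1,3)*1000; p=p[np.isfinite(p).all(1)]
    a=np.radians(-91.35); X=np.array([np.cos(a),np.sin(a)]); Y=np.array([-X[1],X[0]])
    d=(p[:,:2]-P[:2]); q=np.c_[d@X-45,d@Y,p[:,2]-106]
    b=q[(abs(q[:,0])<20)&(abs(q[:,1])>48)&(abs(q[:,1])<90)&(q[:,2]>45)&(q[:,2]<85)]
    print("plate region",len(b),[np.percentile(b[:,i],[1,10,50,90,99]).round(1) for i in range(3)])
    t=b[abs(b[:,2]-np.percentile(b[:,2],90))<4]
    b=b[(abs(b[:,0])<12)&(b[:,2]>62)]
    f=np.polyfit(b[:,1],b[:,0],1); print("top edge: x mid",np.polyval(f,0),"yaw err",-np.degrees(np.arctan(f[0])),len(b))
    b=q[(abs(q[:,0]+88)<9)&(abs(q[:,1])<90)&(q[:,2]>8)&(q[:,2]<25)]
    if len(b)>10: print("front lip",len(b),[np.percentile(b[:,i],[1,50,99]).round(1) for i in range(3)])
E
```

```text
[ 583.17984647 -144.59761738  153.29872927] [7.15382041e-01 6.98733393e-01 2.11341809e-04 3.69893736e-04] [ 1.52307939 -0.57000939 -3.81006831] [ 0.04437133 -0.10647738 -0.03533269]
top stand (np.float64(572.084895771757), np.float64(-280.4500076136304), np.float64(-21.74606644597849), [(np.float64(498.1593285079201), np.float64(531.9196149069746)), (np.float64(627.9640578040022), np.float64(630.2965818681313))], np.float64(2.26), np.int64(3))Traceback (most recent call last):
  File "<stdin>", line 10, in <module>
    return _quantile_unchecked(
        a, q, axis, out, overwrite_input, method, keepdims, weights)
    return _ureduce(a,
                    func=_quantile_ureduce_func,
    ...<5 lines>...
                    overwrite_input=overwrite_input,
                    method=method)
    r = func(a, **kwargs)
    result = _quantile(arr,
                       quantiles=q,
    ...<2 lines>...
                       out=out,
                       weights=wgt)
    slices_having_nans = np.isnan(arr[-1, ...])
                                  ~~~^^^^^^^^^
IndexError: index -1 is out of bounds for axis 0 with size 0
```

The top view is blocked by the arm, so I'll use the side camera.

```bash
python3 - <<'E'
from h import *
P=env.state()["position"]*1000
c=cam("side"); w=cloud(c); np.savez("side1.npz",w=w,color=c["color"]); cv2.imwrite("pics/side1.png",cv2.resize(c["color"][70:220,200:400],None,fx=4,fy=4,interpolation=cv2.INTER_CUBIC))
print("stand",stand_fit(w))
p=w.reshape(-1,3)*1000; p=p[np.isfinite(p).all(1)]
a=np.radians(-91.35); X=np.array([np.cos(a),np.sin(a)]); Y=np.array([-X[1],X[0]])
d=(p[:,:2]-P[:2]); q=np.c_[d@X-45,d@Y,p[:,2]-106]
def rep(n,m):
    b=q[m]; print(n,len(b)); 
    if len(b)>5: print([np.percentile(b[:,i],[1,10,50,90,99]).round(1) for i in range(3)])
    return b
x,y,z=q.T
rep("plate",(abs(x)<20)&(abs(y)<95)&(z>20)&(z<90))
for s in(-1,1): rep("plate face side %d"%s,(abs(x)<12)&(y*s>45)&(y*s<82)&(z>22)&(z<62))
rep("front lip",(abs(x+88)<10)&(abs(y)<95)&(z>-10)&(z<25))
E
```

```text
stand (np.float64(564.1202670199364), np.float64(-250.27202408181455), np.float64(-2.9652850510512), [(np.float64(495.8658125719447), np.float64(532.5041031622104)), (np.float64(614.0555761727952), np.float64(614.0555761727952))], np.float64(0.44), np.int64(10))
plate 355
[array([-10.8,  -8. ,  -5.5,  -2.9,   9.9]), array([-85.5, -81.2, -55.2,  71.7,  83.9]), array([20.4, 24. , 43.7, 65.7, 72.9])]
plate face side -1 134
[array([-10.7,  -8.3,  -5.8,  -3.7,  -2.4]), array([-81.6, -78.6, -64.3, -48.9, -45.3]), array([22.5, 26.6, 42.4, 58.3, 60.7])]
plate face side 1 55
[array([-8.9, -8.2, -5.9, -3.4, -2.6]), array([59.1, 61.3, 71.1, 80.5, 81.8]), array([23.2, 24.4, 35.4, 47.6, 49.7])]
front lip 345
[array([-93.9, -92.3, -90. , -86.9, -79.4]), array([-85.8, -76.1,  -6. ,  69.5,  83.9]), array([-0.5,  2.7, 12.2, 19.9, 22.3])]
```

View pics/side1.png

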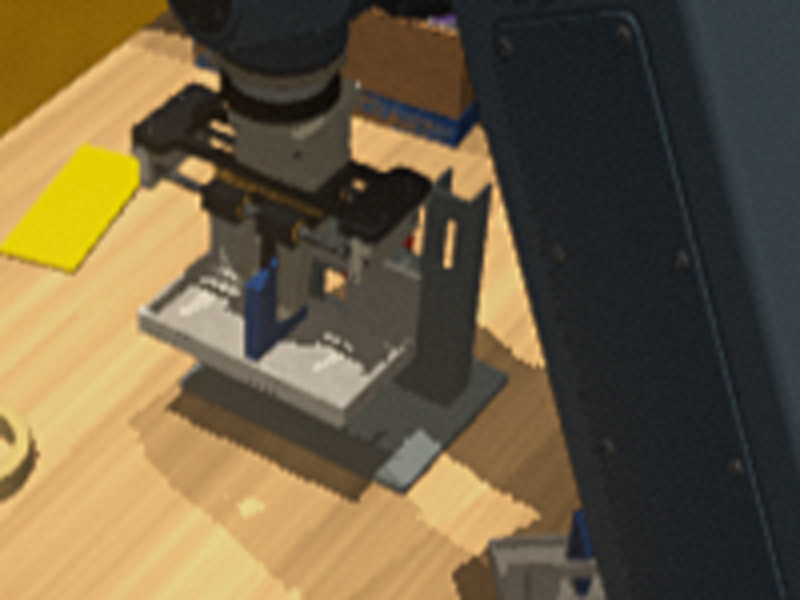

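Call:
play_rows:
  commands:
    - [[-0.012,-0.2,-0.03,0,0,0],[-0.01,-0.3,0,0,0,0],[-0.01,-0.3,0,0,0,0],[-0.01,-0.2,0,0,0,0],[0,-0.1,0,0,0,0],[0,-0.05,0,0,0,0],[0,0,0,0,0,0],[0,0,0,0,0,0],[0,0,0,0,0,0]]

```text
time_s: 7.82
position: [0.581, -0.2023, 0.1512]
tcp_rot: [0.715, 0.699, 0.0, 0.0]
contact_force: [0.5, 0.8, -4.1]
width: 0.126
grasp_force: 30.0
```

```bash
python3 - <<'E'
from h import *
s=env.state(); print(s["position"],s["contact_force"],s["torque"])
c=cam("side"); w=cloud(c); np.savez("side2.npz",w=w,color=c["color"]); cv2.imwrite("pics/side2.png",cv2.resize(c["color"][80:205,210:370],None,fx=4.7,fy=4.7,interpolation=cv2.INTER_CUBIC))
E
```

```text
[ 0.58099781 -0.20230323  0.15117998] [ 0.49561495  0.75431654 -4.1026279 ] [-0.00215257 -0.0733361   0.01433935]
```

View pics/side2.png

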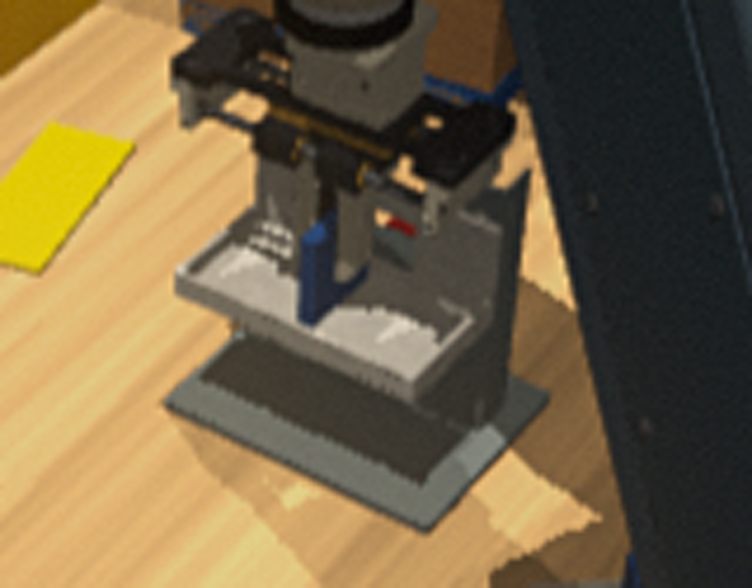

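The shelf is against the uprights with the claws in the slots, and there is no contact force. I'll close the last 1.5 mm and press down.

Call:
play_rows:
  commands:
    - [[0,-0.03,0,0,0,0],[0,0,-0.06,0,0,0],[0,0,-0.08,0,0,0],[0,0,-0.08,0,0,0],[0,0,0,0,0,0]]

```text
time_s: 8.5
position: [0.5814, -0.203, 0.1407]
tcp_rot: [0.716, 0.699, 0.001, -0.0]
contact_force: [0.2, 8.5, 5.6]
width: 0.13
grasp_force: 30.0
```

Call:
play_rows:
  commands:
    - [[0,0,-0.06,0,0,0],[0,0,-0.06,0,0,0],[0,0,0,0,0,0]]

```text
time_s: 8.88
position: [0.5818, -0.2037, 0.1349]
tcp_rot: [0.715, 0.699, 0.001, 0.001]
contact_force: [2.2, 4.3, 3.8]
width: 0.126
grasp_force: 30.0
```

Call:
play_rows:
  commands:
    - [[0,0,-0.05,0,0,0],[0,0,-0.05,0,0,0],[0,0,0,0,0,0]]

```text
time_s: 9.25
position: [0.5819, -0.2045, 0.1304]
tcp_rot: [0.715, 0.699, 0.0, 0.001]
contact_force: [1.6, 1.5, 7.5]
width: 0.125
grasp_force: 30.0
```

Call:
play_rows:
  commands:
    - [[0,0,-0.04,0,0,0],[0,0,0,0,0,0]]

```text
time_s: 9.5
position: [0.582, -0.2048, 0.1287]
tcp_rot: [0.715, 0.699, 0.0, 0.002]
contact_force: [-1.0, 0.2, 9.4]
width: 0.129
grasp_force: 30.0
```

Call:
play_rows:
  commands:
    - [[0,0,-0.04,0,0,0],[0,0,0,0,0,0]]

```text
time_s: 9.75
position: [0.5818, -0.2055, 0.1259]
tcp_rot: [0.715, 0.699, -0.0, 0.002]
contact_force: [2.0, -4.5, 1.2]
width: 0.125
grasp_force: 30.0
```

Call:
play_rows:
  commands:
    - [[0,0,-0.04,0,0,0],[0,0,0,0,0,0]]

```text
time_s: 10.0
position: [0.5818, -0.2053, 0.124]
tcp_rot: [0.715, 0.699, -0.0, 0.002]
contact_force: [2.2, -5.0, 3.3]
width: 0.127
grasp_force: 30.0
```

Call:
play_rows:
  commands:
    - [[0,0,-0.04,0,0,0],[0,0,0,0,0,0]]

```text
time_s: 10.25
position: [0.5819, -0.205, 0.1232]
tcp_rot: [0.715, 0.699, 0.0, 0.002]
contact_force: [-2.9, -1.7, 16.6]
width: 0.127
grasp_force: 30.0
```

```bash
python3 - <<'E'
from h import *
s=env.state(); P=s["position"]*1000; print(P,s["contact_force"],s["torque"])
c=cam("side"); w=cloud(c); cv2.imwrite("pics/side3.png",cv2.resize(c["color"][100:190,230:350],None,fx=6,fy=6,interpolation=cv2.INTER_CUBIC))
p=w.reshape(-1,3)*1000; k=c["color"].reshape(-1,3).astype(int)
m=(k[:,2]>k[:,0]+70)&(k[:,2]>k[:,1]+70)&(abs(p[:,0]-580)<60)&(abs(p[:,1]+255)<60)&(p[:,2]>60)
print("red",m.sum(),np.percentile(p[m],[5,50,95],axis=0).round(1) if m.sum() else "")
a=np.radians(-91.35); X=np.array([np.cos(a),np.sin(a)]); Y=np.array([-X[1],X[0]])
d=p[:,:2]-[580,-250]; x,y,z=d@X,d@Y,p[:,2]
for n,m in(("lip",(abs(x+90)<6)&(abs(y)<75)&(z>60)&(z<115)),("plate",(abs(x+5)<5)&(abs(y)>40)&(abs(y)<82)&(z>90)&(z<165))): print(n,m.sum(),np.nanpercentile(z[m],[1,5,50,95,99]).round(1))
E
```

```text
[ 581.85773117 -205.02888693  123.19997669] [-2.86403066 -1.70458273 16.61111659] [-0.57157413  0.79573586  0.06525157]
red 1 [[ 589.8 -302.4  105.4]
 [ 589.8 -302.4  105.4]
 [ 589.8 -302.4  105.4]]
lip 246 [74.2 76.5 86.7 95.4 96.5]
plate 267 [ 90.6  92.7 115.5 147.8 149.7]
```

View pics/side3.png

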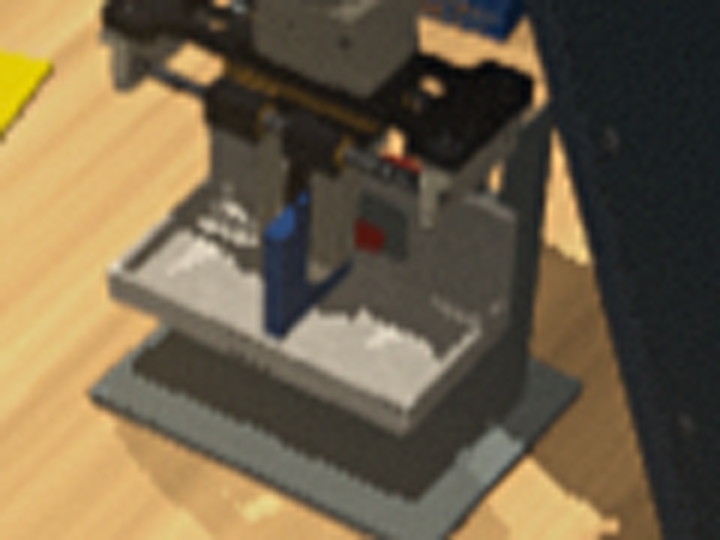

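The shelf looks home: the red catch shows through the window at (370,235), and the push-down force rose to 16.6 N against the stop. I'll relieve the press, release the fin and lift off.

Call:
play_rows:
  commands:
    - [[0,0,0.02,0,0,0],[0,0,0,0,0,0]]

```text
time_s: 10.55
position: [0.5818, -0.205, 0.1233]
tcp_rot: [0.716, 0.699, 0.0, 0.002]
contact_force: [0.9, -3.7, 8.3]
width: 0.127
grasp_force: 30.0
```

Call:
play_rows:
  commands:
    - [[0,0,0,0,0,0],[0,0,0,0,0,0],[0,0,0,0,0,0],[0,0,0,0,0,0],[0,0,0,0,0,0],[0,0,0,0,0,0]]
  jaw: 0.5

```text
time_s: 11.3
position: [0.5809, -0.204, 0.1221]
tcp_rot: [0.716, 0.699, -0.0, -0.0]
contact_force: [-0.0, -0.1, -0.1]
width: 0.496
grasp_force: 0.0
```

Call:
play_rows:
  commands:
    - [[0,0,0.3,0,0,0],[0,0,0.6,0,0,0],[0,0,0.8,0,0,0],[0,0,0.8,0,0,0],[0,0,0.8,0,0,0],[0.1,0.8,0.2,0,0,0],[0.1,0.8,0,0,0,0],[0.1,0.9,0,0,0,0],[0.1,0.9,0,0,0,0],[0.1,0.9,0,0,0,0],[0.1,0.9,0,0,0,0],[0.1,0.9,0,0,0,0],[0.1,0.9,0,0,0,0],[0,0,0,0,0,0],[0,0,0,0,0,0]]

```text
time_s: 13.18
position: [0.6209, 0.1455, 0.2978]
tcp_rot: [0.715, 0.699, 0.0, 0.0]
contact_force: [0.8, -0.8, 0.5]
width: 0.502
grasp_force: 0.0
```

```bash
python3 - <<'E'
from h import *
s=env.state(); P=s["position"]*1000; print(s["time_s"],P,s["tcp_rot"],s["width"],s["contact_force"])
a=np.radians(-91.35); X=np.array([np.cos(a),np.sin(a)]); Y=np.array([-X[1],X[0]])
out=[]
for n in("side","top"):
    c=cam(n); w=cloud(c); np.savez(n+"4.npz",w=w,color=c["color"])
    out.append(cv2.resize(c["color"][100:190,230:350] if n=="side" else c["color"][125:230,305:405],(390,300),interpolation=cv2.INTER_CUBIC))
    p=w.reshape(-1,3)*1000; k=c["color"].reshape(-1,3).astype(int)
    d=p[:,:2]-[580,-250]; x,y,z=d@X,d@Y,p[:,2]
    m=(k[:,2]>k[:,0]+50)&(k[:,2]>k[:,1]+50)&(abs(y)<30)&(x>-20)&(x<40)&(z>60); print(n,"red n",m.sum(),"minx by z",[(a,np.round(x[m&(abs(z-a)<4)].min(),1)) for a in(92,100,108,116) if (m&(abs(z-a)<4)).any()])
    for nm,m in(("lip",(abs(x+90)<6)&(abs(y)<75)&(z>60)&(z<115)),("platetop",(abs(x+2.5)<6)&(abs(y)<82)&(z>143)&(z<160)),("bayA",(abs(x+45)<25)&(abs(y-43.5)<20)&(z<110)&(z>60)),("bayB",(abs(x+45)<25)&(abs(y+43.5)<20)&(z<110)&(z>60)),("fin",(abs(x+45)<40)&(abs(y)<12)&(z>140)&(z<160))):
        if m.sum()>3: print(nm,m.sum(),*[np.nanpercentile(v[m],[2,50,98]).round(1) for v in(x,y,z)])
    m=(abs(p[:,0]-627)<35)&(abs(p[:,1]-191)<35)&(z>143)&(z<160)
    if m.sum()>20: print("cap",cv2.minAreaRect(p[m][:,:2].astype(np.float32)))
cv2.imwrite("pics/c4.png",np.hstack(out))
E
```

```text
13.175 [620.87803931 145.46248462 297.79411888] [7.15467864e-01 6.98645581e-01 1.22195016e-04 2.69197203e-04] 0.5021647823087416 [ 0.80938947 -0.84078451  0.5071376 ]
side red n 23 minx by z [(92, np.float64(-3.0)), (100, np.float64(-2.3)), (108, np.float64(-2.4))]
lip 253 [-92.7 -88.7 -84.5] [-73.2  -3.   71.8] [75.5 87.6 96.6]
platetop 178 [-8.4 -3.8  2.8] [-79.6   3.4  81.2] [143.5 148.4 158.9]
bayA 138 [-69.7 -48.8 -21.2] [24.8 44.6 63.1] [78.7 82.4 86.8]
bayB 173 [-68.4 -44.3 -20.9] [-62.8 -44.3 -25.9] [78.3 82.4 86.4]
fin 100 [-76.4 -42.1  -6. ] [-7.1 -1.4  6.9] [140.7 146.8 151.1]
cap ((625.6285400390625, 192.04885864257812), (35.97113800048828, 37.6845703125), 4.329127311706543)
top red n 41 minx by z [(100, np.float64(-1.7)), (108, np.float64(34.0)), (116, np.float64(33.6))]
lip 112 [-89.5 -88.4 -86.6] [-70.8   0.5  72.2] [84.4 91.  97.8]
platetop 198 [-6.8 -3.6  2.8] [-80.5 -14.5  79.1] [143.7 149.6 157. ]
bayA 275 [-69.4 -45.7 -21.7] [25.1 43.8 62.9] [78.3 83.4 88.4]
bayB 286 [-69.7 -45.8 -20.5] [-63.1 -44.4 -25.4] [78.4 83.2 87.5]
fin 136 [-75.7 -42.5  -5.3] [-4.9  1.1  7.2] [142.1 148.1 152.4]
```

View pics/c4.png

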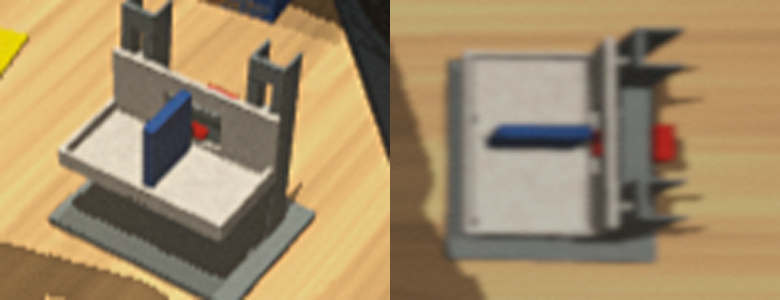

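The shelf hangs in both slots: the catch nose is out over the bar, the plate top is at about 150 mm and the bay floors are at about 83 mm. Now the orange can, whose cap is at (626.5, 191.5).

Call:
play_rows:
  commands:
    - [[0.114,0.5,0,0,0,0],[0,0.42,0,0,0,0],[0,0,-0.4,0,0,0],[0,0,-0.6,0,0,0],[0,0,-0.6,0,0,0],[0,0,-0.6,0,0,0],[0,0,-0.5,0,0,0],[0,0,-0.4,0,0,0],[0,0,-0.18,0,0,0],[0,0,0,0,0,0],[0,0,0,0,0,0]]
  jaw: 0.2

```text
time_s: 14.65
position: [0.6271, 0.1922, 0.1341]
tcp_rot: [0.716, 0.699, 0.001, 0.0]
contact_force: [0.7, -0.2, -0.5]
width: 0.802
grasp_force: 0.0
```

Call:
play_rows:
  commands:
    - [[0,0,0,0,0,0],[0,0,0,0,0,0],[0,0,0,0,0,0],[0,0,0,0,0,0],[0,0,0,0,0,0],[0,0,0,0,0,0],[0,0,0,0,0,0],[0,0,0,0,0,0]]
  jaw: 1

```text
time_s: 15.65
position: [0.6267, 0.192, 0.1332]
tcp_rot: [0.716, 0.699, 0.0, 0.0]
contact_force: [0.5, -0.0, -0.5]
width: 0.409
grasp_force: 30.0
```

Call:
play_rows:
  commands:
    - [[0,0,0.2,0,0,0],[0,0,0.5,0,0,0],[0,0,0.5,0,0,0],[0,0,0.5,0,0,0],[0,0,0.5,0,0,0],[0,0,0.3,0,0,0],[0,0,0,0,0,0]]

```text
time_s: 16.52
position: [0.6269, 0.192, 0.2591]
tcp_rot: [0.716, 0.699, 0.001, 0.0]
contact_force: [-0.7, 0.5, -2.2]
width: 0.407
grasp_force: 30.0
```

Call:
play_rows:
  commands:
    - [[0,-0.2,0.3,0,0,0],[0,-0.4,0.2,0,0,0],[0,-0.6,0,0,0,0],[0,-0.8,0,0,0,0],[0,-0.8,0,0,0,0],[0,-0.8,0,0,0,0],[0,-0.8,0,0,0,0],[0,-0.8,0,0,0,0],[0,-0.8,0,0,0,0],[0,-0.7,0,0,0,0],[0,-0.6,0,0,0,0],[-0.05,-0.4,0,0,0,0],[0,-0.2,0,0,0,0],[0,-0.06,0,0,0,0],[0,0,0,0,0,0],[0,0,0,0,0,0],[0,0,0,0,0,0]]

```text
time_s: 18.65
position: [0.6242, -0.2055, 0.2832]
tcp_rot: [0.715, 0.699, 0.0, -0.0]
contact_force: [-1.1, -0.3, -1.9]
width: 0.408
grasp_force: 30.0
```

```bash
python3 - <<'E'
from h import *
s=env.state(); P=s["position"]*1000; print(s["time_s"],P,s["contact_force"])
c=cam("side"); w=cloud(c); cv2.imwrite("pics/s5.png",cv2.resize(c["color"][60:200,220:380],None,fx=4,fy=4,interpolation=cv2.INTER_CUBIC))
p=w.reshape(-1,3)*1000; k=c["color"].reshape(-1,3).astype(int)
m=(k[:,2]>k[:,0]+60)&(k[:,2]>k[:,1]+40)&(abs(p[:,0]-P[0])<50)&(abs(p[:,1]-P[1])<50)&(p[:,2]>110)
q=p[m]; print(len(q),np.percentile(q,[1,50,99],axis=0).round(1))
for lo in range(120,240,20):
    b=q[abs(q[:,2]-lo-10)<8]
    if len(b)>15:
        A=np.c_[2*b[:,:2],np.ones(len(b))]  # circle fit, known radius check
        r=np.linalg.lstsq(A,(b[:,:2]**2).sum(1),rcond=None)[0]; print(lo+10,len(b),r[:2].round(1),round(float(np.sqrt(r[2]+r[0]**2+r[1]**2)),1))
E
```

```text
18.65 [ 624.24752636 -205.51926832  283.18295398] [-1.12434283 -0.25694686 -1.86674651]
587 [[ 597.  -214.   162.1]
 [ 611.3 -186.4  212.8]
 [ 645.5 -176.7  265.9]]
170 88 [ 623.5 -204.1] 24.8
190 96 [ 623.5 -204.5] 25.1
210 99 [ 622.9 -203.7] 24.3
230 93 [ 622.9 -204. ] 24.5
```

View pics/s5.png

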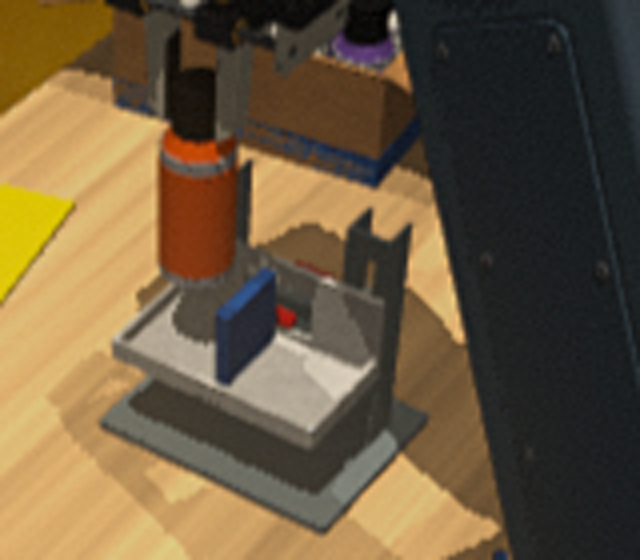

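The can hangs plumb over the +y bay, centred within about 2 mm. I'll lower it, slowly near the floor.

Call:
play_rows:
  commands:
    - [[0,0,-0.2,0,0,0],[0,0,-0.3,0,0,0],[0,0,-0.3,0,0,0],[0,0,-0.2,0,0,0],[0,0,-0.12,0,0,0],[0,0,-0.06,0,0,0],[0,0,0,0,0,0],[0,0,0,0,0,0]]

```text
time_s: 19.7
position: [0.6243, -0.2061, 0.2246]
tcp_rot: [0.716, 0.699, 0.0, 0.0]
contact_force: [0.1, -0.4, -1.7]
width: 0.403
grasp_force: 30.0
```

Call:
play_rows:
  commands:
    - [[0,0,-0.02,0,0,0],[0,0,-0.02,0,0,0],[0,0,-0.02,0,0,0],[0,0,0,0,0,0],[0,0,0,0,0,0]]

```text
time_s: 20.32
position: [0.6242, -0.206, 0.2211]
tcp_rot: [0.716, 0.699, -0.0, -0.0]
contact_force: [0.1, 1.4, -1.7]
width: 0.407
grasp_force: 30.0
```

Call:
play_rows:
  commands:
    - [[0,0,-0.02,0,0,0],[0,0,0,0,0,0]]

```text
time_s: 20.58
position: [0.6241, -0.206, 0.22]
tcp_rot: [0.716, 0.699, -0.0, -0.0]
contact_force: [0.5, -0.1, -0.9]
width: 0.401
grasp_force: 30.0
```

Call:
play_rows:
  commands:
    - [[0,0,-0.02,0,0,0],[0,0,0,0,0,0]]

```text
time_s: 20.82
position: [0.6241, -0.2061, 0.219]
tcp_rot: [0.716, 0.699, -0.0, -0.0]
contact_force: [0.5, -0.1, -1.1]
width: 0.405
grasp_force: 30.0
```

Call:
play_rows:
  commands:
    - [[0,0,-0.02,0,0,0],[0,0,0,0,0,0]]

```text
time_s: 21.08
position: [0.6241, -0.206, 0.2181]
tcp_rot: [0.716, 0.699, -0.0, -0.0]
contact_force: [-0.3, 0.9, -1.8]
width: 0.404
grasp_force: 30.0
```

Call:
play_rows:
  commands:
    - [[0,0,-0.02,0,0,0],[0,0,0,0,0,0]]

```text
time_s: 21.32
position: [0.6242, -0.2061, 0.2172]
tcp_rot: [0.716, 0.699, 0.0, 0.0]
contact_force: [0.2, 1.0, -2.2]
width: 0.401
grasp_force: 30.0
```

Call:
play_rows:
  commands:
    - [[0,0,-0.02,0,0,0],[0,0,0,0,0,0]]

```text
time_s: 21.58
position: [0.6243, -0.206, 0.217]
tcp_rot: [0.716, 0.699, 0.0, 0.0]
contact_force: [-1.3, 1.2, 4.2]
width: 0.404
grasp_force: 30.0
```

Call:
play_rows:
  commands:
    - [[0,0,-0.02,0,0,0],[0,0,0,0,0,0]]

```text
time_s: 21.82
position: [0.6245, -0.206, 0.2168]
tcp_rot: [0.716, 0.699, 0.0, 0.001]
contact_force: [-3.4, 2.3, 11.2]
width: 0.404
grasp_force: 30.0
```

It touched down, so I'll ease off the press, open and withdraw straight up.

Call:
play_rows:
  commands:
    - [[0,0,0.022,0,0,0],[0,0,0,0,0,0],[0,0,0,0,0,0]]

```text
time_s: 22.2
position: [0.6243, -0.206, 0.2169]
tcp_rot: [0.716, 0.699, 0.0, 0.0]
contact_force: [-1.9, 0.9, 6.7]
width: 0.403
grasp_force: 30.0
```

Call:
play_rows:
  commands:
    - [[0,0,0,0,0,0],[0,0,0,0,0,0],[0,0,0,0,0,0],[0,0,0,0,0,0],[0,0,0,0,0,0],[0,0,0,0,0,0]]
  jaw: 0.2

```text
time_s: 22.95
position: [0.6242, -0.2061, 0.2162]
tcp_rot: [0.716, 0.699, -0.0, 0.0]
contact_force: [-1.0, 0.5, 0.3]
width: 0.798
grasp_force: 0.0
```

Call:
play_rows:
  commands:
    - [[0,0,0.2,0,0,0],[0,0,0.4,0,0,0],[0,0,0.6,0,0,0],[0,0,0.6,0,0,0],[-0.3,0.5,0.2,0,0,0],[-0.5,0.8,0,0,0,0],[-0.5,0.8,0,0,0,0],[-0.5,0.8,0,0,0,0],[-0.5,0.8,0,0,0,0],[-0.3,0.8,0,0,0,0],[0,0,0,0,0,0],[0,0,0,0,0,0]]

```text
time_s: 24.45
position: [0.4945, 0.0186, 0.3168]
tcp_rot: [0.715, 0.699, 0.0, 0.0]
contact_force: [0.5, -0.2, -0.6]
width: 0.8
grasp_force: 0.0
```

```bash
python3 - <<'E'
from h import *
s=env.state(); print(s["time_s"],s["position"],s["contact_force"],s["width"])
o=[]
for n in("side","top"):
    c=cam(n); w=cloud(c); im=c["color"]
    o.append(cv2.resize(im[70:370,120:370] if n=="side" else im[90:260,110:400],(390,400),interpolation=cv2.INTER_CUBIC))
    p=w.reshape(-1,3)*1000
    m=(abs(p[:,0]-624)<40)&(abs(p[:,1]+206)<40)&(p[:,2]>222)&(p[:,2]<250)
    if m.sum()>10: print(n,"cap top",m.sum(),cv2.minAreaRect(p[m][:,:2].astype(np.float32))[:2],np.median(p[m][:,2]))
    for nm,x,y in(("yellow",537,328),("purple",433,260)):
        m=(abs(p[:,0]-x)<30)&(abs(p[:,1]-y)<30)&(p[:,2]>143)&(p[:,2]<160)
        if m.sum()>10: print(nm,cv2.minAreaRect(p[m][:,:2].astype(np.float32))[0])
cv2.imwrite("pics/f6.png",np.hstack(o))
E
```

```text
24.45 [0.49450898 0.01860348 0.31681253] [ 0.50884383 -0.1934517  -0.60265992] 0.7998464935236039
yellow (535.1746215820312, 329.1288757324219)
purple (431.6825256347656, 261.2944030761719)
top cap top 218 ((625.0592651367188, -200.51568603515625), (36.19944763183594, 36.91081237792969)) 232.90828353367044
yellow (536.8934936523438, 327.5982360839844)
purple (432.9378967285156, 259.9062805175781)
```

View pics/f6.png

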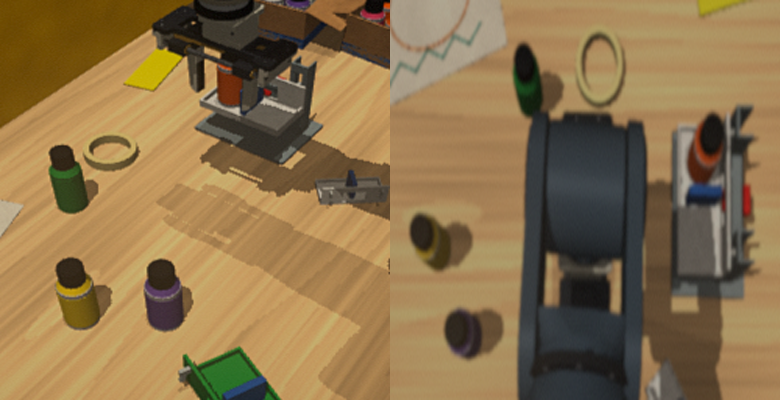

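The can stands in the bay, tilted only by the 2° droop with its cap top at 233 mm. The bystanders haven't moved, so I'll hand the job in.

```bash
python3 -c "
from plant import env
print(env.job_done())"
```

```text
the job is handed in; nothing more can be done
None
```

I hung the white shelf fully home with the red catch snapped over its bar, set the orange can down gently upright in its +y bay, left the yellow can, purple can and tape untouched, and handed the job in at about 24.5 s of the 64 s allowed.

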